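# Put the turner away in the utensil drawer

## Task

Put the turner away: pull the drawer of the single-drawer unit out all the way to its stop, then lay the turner down flat in the drawer's empty compartment, beside the one with the table knives. Leave that drawer fully out for the rest of the washing-up, lower the turner in rather than drop it, keep the two drawers of the other unit shut and leave the pastry brush and the spray bottle where they are.

Things in the scene. Friction and masses are not known exactly. Their poses are not given: they have to be found in the camera images.
- single_drawer (a joint): the drawer of the single-drawer unit; 0 m = shut, 0.250 m = fully out against its stop. It may start up to 30 mm ajar. It slides level and straight out of the unit (along the -x axis of single_handle), runs stiffly on its slides (about 2 to 4 N) and stays where it is left
- single_handle (a point): middle of that drawer's handle bar; moves with it. Level steel bar 12 mm thick, 160 mm long along y, 108 mm above the table, on two 10 mm stand-offs 64 mm either side of the middle. The drawer front (296 mm wide, white) is 39 mm behind the bar's rear side; its upper edge is 30 mm above the bar; room below the bar is free. +x points into the unit, z up
- drawer_bay (a point): front end of the drawer's empty compartment: on the floor (36 mm above the table), at the foot of its front wall, half-way across; moves with it; axes as single_handle. The compartment is 290 mm long towards +x, of which the first 240 mm come clear of the unit's top at the stop, and 78 mm wide either side. Walls 60 mm, divider to the knives (+y side) 45 mm, drawer front 102 mm above the floor
- single_face (a point): middle of the top front edge of the single-drawer unit, in the plane of its shut drawer front: low white box with a wooden top, 300 mm wide, 359 mm deep, 142 mm high, one wide drawer across its front, fixed to the table, on the left or on the right. x points into the unit, z up; a small bowl stands well back on its top
- double_face (a point): the same point of the other unit beside it, same size and look but with two narrow drawers side by side, each with a short bar handle (95 mm) that stands out as far and as high as the first. The turner lies on the table in front of this unit; a jar stands well back on its top
- double_left (a joint): left (+y) drawer of the two-drawer unit, 0 m = shut; stays shut
- double_right (a joint): right (-y) drawer of the two-drawer unit, 0 m = shut; stays shut
- turner_grip (a point): middle of the turner's handle, 10 mm above what it lies on. 195 mm long, about 110 g, lying flat: round black handle 20 mm thick, 102 mm long along x (51 mm either side of this point), thin steel stem, steel blade 75 x 60 x 3 mm, its end at +144 mm. +x points to the blade, z up. It balances at about +52 mm
- turner_tip (a point): middle of the front edge of the turner's blade, 1.5 mm above what it lies on
- pastry_brush: flat pastry brush with a wooden handle, 200 mm long along x, 42 mm wide, 20 mm thick, lying on the table to the left of the units; origin at the middle of its underside; bystander
- spray_bottle: clear spray bottle with a white head, 76 mm wide and 206 mm high, standing on the table to the right of the units; origin under its centre; bystander
There are look-alikes about, which are no part of the job. Leave any blue or green look-alike of the part that bears turner_grip alone.

How it is judged:
By the outcome, as a careful person would: the job done as asked, in the order asked, and still so for the second after the job is handed in, with the robot touching nothing.
It also fails if it takes over 67 s, if anything falls off the work surface, if the arm or the gripper's body presses on something with over 40 N, if the wrist force passes 120 N, or if a joint passes its speed limit or range.

## Robot

A 6-joint arm with a two-finger parallel gripper is mounted at the origin on the work surface. World frame = base frame: x ahead of the robot, y to its left, z up, the work surface at z = 0. Lengths are in mm, angles in rad, forces in N, time in s.
With the tool pointing down it reaches from about 300 to 775 mm from the base axis. Payload 14.6 kg.
Tool frame: the origin (TCP) lies at the very end of the fingers, on their centre line; the grasp point (between the pads) lies 19 mm behind it; z points along the fingers, y is the line along which they close (so a half turn about z gives the same grasp; the last joint's range is limited). The gripper opens to 94 mm and grips with 3 to 60 N. Pads are 16 mm wide; open, the fingers measure 119 mm over their backs; the gripper's body (75 mm by 177 mm) begins 78 mm behind the grasp point.
Start: joints at [-1.215, 0.3, 1.521, -0, 1.321, -0.067], TCP at [225.666, -501.562, 172.646] pointing down, gripper open.
Joint ranges: [-3.03, 3.03], [-0.79, 2.21], [0.23, 2.52], [-1.04, 4.18], [0, 3.07], [-2.55, 2.55]. Speed limits (rad/s): [2.22, 2.22, 2.57, 3.14, 3.14, 3.14].

## Interface

Orientations are given as [roll, pitch, yaw] about the fixed x, y, z axes, in that order (R = Rz(yaw) Ry(pitch) Rx(roll)).
In Python, from cell import manip, camera, get_calibration gives the robot as it stands. The module is installed in compiled form; this text tells all that it offers.
- The arm moves only by the tool jog_arm, never from a script. Its argument "plan" is one flat list of numbers, 6 for each row, row after row: the shift along the world's x, y, z in m, then the turn, a rotation vector about the world's x, y, z in degrees. A call has 1 to 20 rows; each row is the pose to reach, as a shift and turn from the pose commanded when the call began; what a row does not reach only later rows make up. A row lasts 1/10 s, in which the tool goes at most 50 mm and 8.59 degrees, less where a joint would pass 70% of its speed; a pose out of reach is approached as far as the arm can. A call with a gripper value outside its range is refused whole. "claw" is the finger opening in m, from 0 to 0.094, set as the call begins (left out, the last holds). The fingers move at their own pace and stop on an object; "force" is the grip in N (left out, the last holds). Time passes only in rows, so rows that repeat a pose let the fingers close. It gives the time, the measured TCP pose, the force, the opening and the grip force at its end, in the units of the state.
- manip.read_state(): the state, without advancing time (a new reading comes with each control period).
- camera(name): name is "side" or "top"; returns (picture, depth): 384x512x3 uint8, red, green, blue; 384x512 float32, mm along the optical axis (not along the pixel's ray), 0 where there is no reading.
- get_calibration(name): a dict with "fx", "fy", "cx", "cy" (pixels), "origin" and "attitude" of the camera in the world. Camera axes: x right, y down, z forward; pixel columns grow to the right and rows downward; lengths in mm; the calibration is good to about 2 mm. A picture is of the moment at which its call begins. get_calibration takes no time and is no camera call.
- manip.sign_off(): hands the job in; it is judged then, once.
The state is a dict: "clock": time; "joints": joint angles; "qd": joint speeds; "effort": joint torques, N m; "eef_pos": TCP position; "eef_rot": TCP orientation; "wrist_force": force on the tool from outside, world axes, zero at the start; "moment": the same for the moment, N m; "finger_gap": finger opening in mm; "finger_force": force on a finger pad.
Only numpy, scipy, OpenCV 4.12 (cv2) and the standard library are available. Lean on these libraries where they do the work, as an engineer would, in place of code of your own. Each camera call takes 0.05 s, during which the arm holds its last target. There are 200 camera calls.

## Working session

There is one attempt and no reset: what is moved stays moved. The work goes in short steps, Python scripts to look and compute and a tool call to move; the robot and the scene stay as the last step left them, time stands still between calls to the robot, and variables do not carry over. Pictures are saved under pics/ and viewed, at most 11 in all, crops included, and the job is handed in when it is done.

Besides the shell and the picture viewer there is one more tool, called after "Emit:" as name(argument=value, ...) on one line, values as JSON. jog_arm: Moves the arm, as the interface text tells. Its arguments: {"type":"object","properties":{"plan":{"type":"array"},"claw":{"type":"number"},"force":{"type":"number"}},"required":["plan"]}

```bash
mkdir -p pics
cat > h.py <<'E'
import numpy as np,cv2
from cell import manip,camera,get_calibration
def R(c):
    a=np.array(c["attitude"],float)
    if a.shape==(3,3): return a
    from scipy.spatial.transform import Rotation as Ro
    return Ro.from_euler('xyz',a).as_matrix() if a.size==3 else Ro.from_quat(a).as_matrix()
def pts(name,d):
    c=get_calibration(name);v,u=np.mgrid[:d.shape[0],:d.shape[1]]
    P=np.stack([(u-c["cx"])/c["fx"]*d,(v-c["cy"])/c["fy"]*d,d],-1)
    return P@R(c).T+np.array(c["origin"])
def ray(name,u,v,z):
    c=get_calibration(name);r=R(c)@np.array([(u-c["cx"])/c["fx"],(v-c["cy"])/c["fy"],1]);o=np.array(c["origin"])
    return o+r*(z-o[2])/r[2]
def snap(name,tag):
    im,d=camera(name);cv2.imwrite(f"pics/{tag}.png",im[:,:,::-1]);np.savez(f"{tag}.npz",im=im,d=d);return im,d
E
python3 - <<'E'
from h import *
for n in("side","top"):
    print(get_calibration(n)); im,d=snap(n,n+"0"); cv2.imwrite(f"pics/{n}0b.png",cv2.resize(im[:,:,::-1],(768,576)))
print(manip.read_state())
E
```

```text
{'fx': 452.5556553997123, 'fy': 452.5556553997123, 'cx': 255.72058195731807, 'cy': 195.41387620261366, 'origin': array([    1.71502342, -1427.65048557,  1287.10484837]), 'attitude': array([-2.25449731, -0.01648095, -0.35568259])}
{'fx': 486.5540123453472, 'fy': 486.5540123453472, 'cx': 258.5212855133019, 'cy': 197.78289756148996, 'origin': array([ 141.48527535,  -99.37242515, 1854.51920651]), 'attitude': array([-2.94109478e+00,  8.46279328e-04, -1.52995604e+00])}
{'clock': 0.1, 'joints': array([-1.21461504e+00,  3.00372804e-01,  1.52150318e+00,  5.25778599e-05,
        1.32070694e+00, -6.65742820e-02]), 'qd': array([-0.00045616, -0.00144457, -0.00125274, -0.00015791,  0.00093288,
       -0.00064714]), 'effort': array([ 1.91109444e-03, -5.32643867e+01, -3.53282368e+01,  7.10166176e-02,
        2.35077215e-02, -4.65690641e-05]), 'eef_pos': array([ 225.584008  , -501.32189991,  172.17322099]), 'eef_rot': array([-3.14060797e+00, -1.16694236e-04,  4.22742478e-01]), 'wrist_force': array([-0.17501947, -0.30754778, -0.54029301]), 'moment': array([-0.00358972, -0.02577429, -0.04362033]), 'finger_force': 0.0, 'finger_gap': 93.99496293804245}
```

View pics/top0b.png

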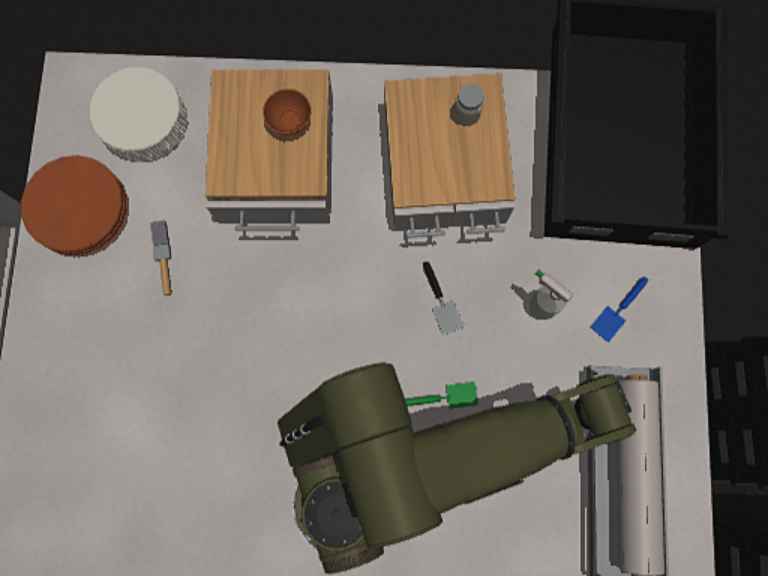

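View pics/side0b.png

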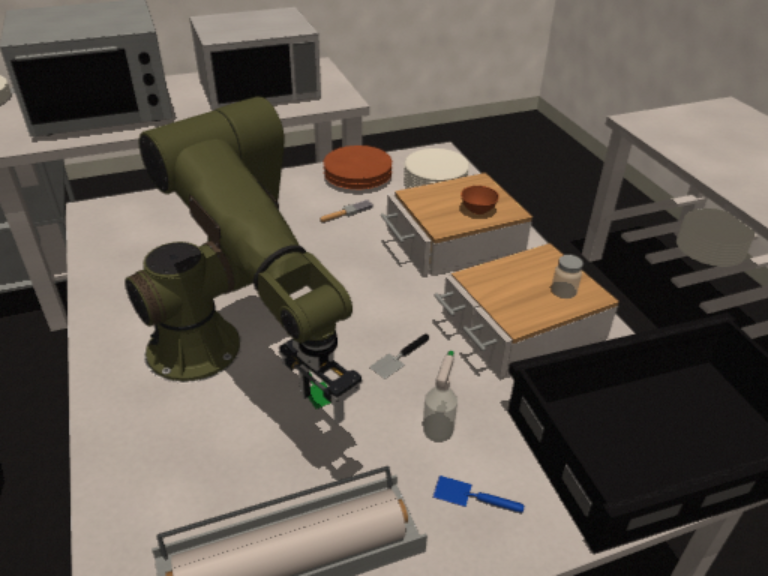

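The top view shows the single-drawer unit on the left, with its bar at about (267,228) in the doubled picture. The turner has its black handle at (427-440, 262-298) and its blade at (448,317), lying in front of the right unit. The blue and green ones are look-alikes.

Run:
```python
from h import *
f=np.load("top0.npz");im,d=f["im"],f["d"];P=pts("top",d);X,Y,Z=P[...,0],P[...,1],P[...,2]
v,u=np.mgrid[:384,:512]
def box(m,n):
    q=P[m];print(n,len(q),q.min(0).round(),q.max(0).round(),np.median(q,0).round(1))
roi=lambda a,b,c,e:(u>=a)&(u<b)&(v>=c)&(v<e)
bar=roi(150,206,145,165)&(Z>95)&(Z<125); box(bar,"bar1")
for b in np.unique(u[bar]):
    q=P[bar&(u==b)]
    if b%6==0: print(b,v[bar&(u==b)],q.round(0).tolist()[-3:])
top=roi(130,225,40,145)&(Z>135)&(Z<150);box(top,"top1")
r=cv2.minAreaRect(P[top][:,:2].astype(np.float32));print(r,cv2.boxPoints(r))
top=roi(250,350,45,142)&(Z>135)&(Z<150)
r=cv2.minAreaRect(P[top][:,:2].astype(np.float32));print("dbl",r,cv2.boxPoints(r))
g=im.max(2)
blk=roi(278,300,170,203)&(g<70); pp=np.array([ray("top",a,b,10) for a,b in zip(u[blk],v[blk])])
r=cv2.minAreaRect(pp[:,:2].astype(np.float32));print("handle",len(pp),r,cv2.boxPoints(r),pp.mean(0),np.median(P[blk],0))
tab=np.median(im[roi(270,280,180,220)],0);print("table",tab)
sub=cv2.resize(im[130:230,140:360,::-1],None,fx=3.6,fy=3.6,interpolation=cv2.INTER_CUBIC);cv2.imwrite("pics/c1.png",sub)
```

```text
bar1 162 [651. 146. 102.] [689. 306. 122.] [658.8 223.2 111.4]
156 [152] [[654.0, 306.0, 110.0]]
162 [145 146 147 151 152 153] [[657.0, 282.0, 118.0], [654.0, 283.0, 114.0], [652.0, 284.0, 106.0]]
168 [151 152 153] [[660.0, 261.0, 112.0], [656.0, 261.0, 111.0], [651.0, 260.0, 115.0]]
174 [151 152 153] [[660.0, 238.0, 114.0], [655.0, 238.0, 115.0], [653.0, 238.0, 111.0]]
180 [151 152 153] [[660.0, 216.0, 115.0], [657.0, 216.0, 112.0], [653.0, 215.0, 115.0]]
186 [151 152 153] [[660.0, 193.0, 118.0], [659.0, 194.0, 111.0], [655.0, 194.0, 109.0]]
192 [151 152 153] [[664.0, 172.0, 108.0], [659.0, 171.0, 114.0], [654.0, 170.0, 117.0]]
198 [151 152 153] [[663.0, 149.0, 116.0], [661.0, 150.0, 108.0], [658.0, 150.0, 107.0]]
top1 5814 [696.  80. 135.] [1078.  392.  150.] [873.6 249.  141.7]
((887.8399047851562, 235.55291748046875), (373.0299072265625, 301.7258605957031), 2.3420560359954834) [[ 695.31573  378.66785]
 [ 707.6458    77.19404]
 [1080.364     92.43799]
 [1068.0339   393.9118 ]]
dbl ((890.912353515625, -218.68496704101562), (363.0565490722656, 300.9439697265625), 6.279873847961426) [[ 694.0139    -88.972404]
 [ 726.93274  -388.11053 ]
 [1087.8108   -348.39752 ]
 [1054.892     -49.2594  ]]
handle 135 ((561.0698852539062, -196.56854248046875), (111.49474334716797, 21.138818740844727), 24.49349021911621) [[ 505.95734 -210.06258]
 [ 514.72125 -229.29909]
 [ 616.18243 -183.07451]
 [ 607.4185  -163.838  ]] [ 564.53859271 -195.035844     10.        ] [ 562.67496948 -194.59841483   16.72958893]
table [159. 153. 150.]
```

View pics/c1.png

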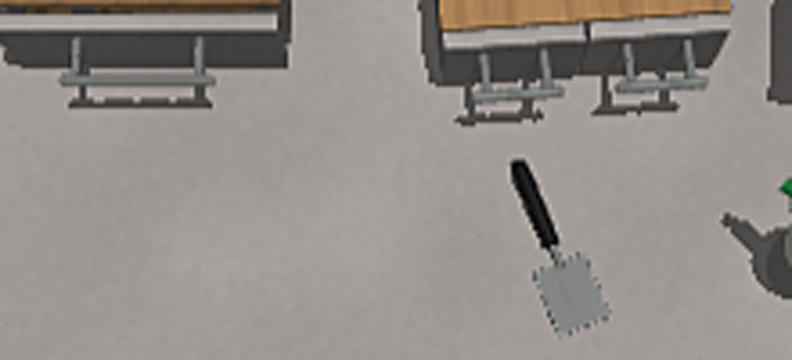

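Measurements agree: the bar middle is about (657,226,108) with the unit at yaw 2.3°, and the turner's grip is about (561,-196). I'll start with the drawer.

Emit:
jog_arm(plan=[0,0,0.05,0,0,0,0,0,0.1,0,0,0,0.025,0.043,0.12,0,0,4,0.05,0.085,0.12,0,0,8,0.075,0.127,0.12,0,0,12,0.1,0.17,0.12,0,0,16,0.125,0.212,0.12,0,0,20,0.15,0.255,0.12,0,0,24,0.175,0.297,0.12,0,0,28,0.2,0.34,0.12,0,0,32,0.225,0.382,0.12,0,0,36,0.25,0.425,0.12,0,0,40,0.275,0.467,0.12,0,0,44,0.3,0.51,0.12,0,0,48,0.325,0.552,0.12,0,0,52,0.35,0.595,0.12,0,0,56,0.375,0.637,0.12,0,0,60,0.4,0.68,0.12,0,0,64,0.431,0.728,0.12,0,0,68.1,0.431,0.728,0.12,0,0,68.1], claw=0.04, force=20)

```text
clock: 2.1
eef_pos: [657.4, 230.7, 288.7]
eef_rot: [-3.137, 0.001, 1.617]
wrist_force: [1.0, -0.7, -1.6]
finger_gap: 39.9
finger_force: 0.0
```

Run:
```python
from h import *
s=manip.read_state();print(s["eef_pos"],s["eef_rot"],s["joints"])
f=np.load("top0.npz");im,d=f["im"],f["d"];P=pts("top",d)
# side-view check of bar and bottle, blade
snap("side","side1")
for n in [(298.3,211.4)]: print("blade",ray("top",*n,2))
v,u=np.mgrid[:384,:512]
m=(u>335)&(u<385)&(v>170)&(v<220)&(P[...,2]>40);q=P[m];print("bottle",q.min(0),q.max(0),np.median(q,0))
f=np.load("side0.npz");Q=pts("side",f["d"]);m=(u>280)&(u<308)&(v>232)&(v<296)&(Q[...,2]>20)&(Q[...,2]<215);q=Q[m];print("bottle side",q.min(0),q.max(0),np.median(q,0))
m=(u>252)&(u<280)&(v>138)&(v<165)&(Q[...,2]>100)&(Q[...,2]<120)&(Q[...,0]<668);q=Q[m];print("bar side",q.min(0),q.max(0),np.median(q,0))
```

```text
[657.44366146 230.68021386 288.74835644] [-3.13696110e+00  6.02919197e-04  1.61740536e+00] [2.84678246e-01 6.26291334e-01 7.92593421e-01 5.12601802e-04
 1.72735098e+00 2.38149353e-01]
blade [ 470.20600013 -238.16495098    2.        ]
bottle [ 141.48527535 -514.38149043   40.07694046] [ 554.8917395   -99.37242515 1854.51920651] [ 501.92664378 -465.36944823  136.26779443]
bottle side [ 472.2208504  -527.22567205   20.08824372] [ 559.46107731 -431.18762847  211.48257823] [ 501.71641602 -505.13876433  115.01269756]
bar side [649.228832   138.21036274 101.51938959] [667.43806442 298.71679932 117.37086591] [658.28673193 219.95224333 110.25648789]
```

Emit:
jog_arm(plan=[0,0,0,0,0,0,0,0,-0.03,0,0,0,0,0,-0.06,0,0,0,0,0,-0.09,0,0,0,0,0,-0.11,0,0,0,0,0,-0.13,0,0,0,0,0,-0.145,0,0,0,0,0,-0.16,0,0,0,0,0,-0.175,0,0,0,0,0,-0.19,0,0,0,0,0,-0.204,0,0,0,0,0,-0.204,0,0,0])

```text
clock: 3.35
eef_pos: [655.7, 226.2, 86.1]
eef_rot: [-3.138, 0.001, 1.611]
wrist_force: [0.4, 0.3, -0.3]
finger_gap: 39.9
finger_force: 0.0
```

Run:
```python
from h import *
im,d=snap("side","side2");cv2.imwrite("pics/s2.png",cv2.resize(im[90:200,220:370,::-1],None,fx=5,fy=5,interpolation=cv2.INTER_CUBIC))
s=manip.read_state();print(s["eef_pos"],s["wrist_force"])
```

```text
[656.29832989 226.37691073  87.61881885] [0.0623921  0.63876669 0.50727429]
```

View pics/s2.png

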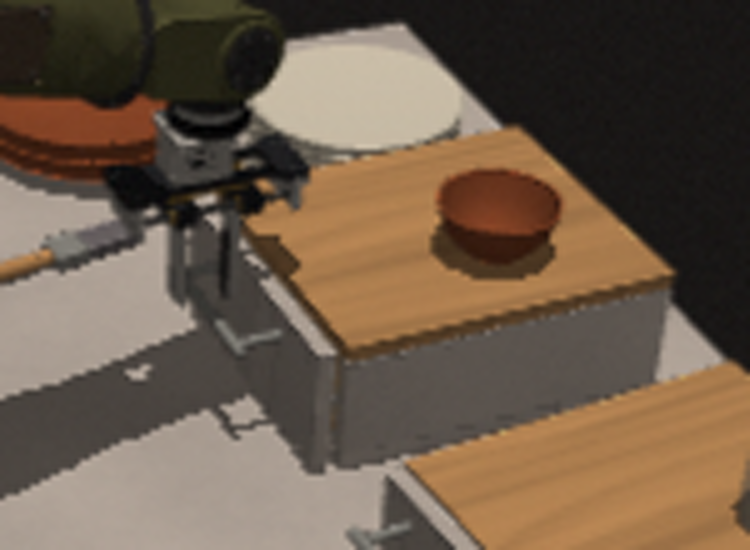

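The side crop shows the fingers straddling the bar at about (225,270), with no contact. I'll close and pull.

Emit:
jog_arm(plan=[0,0,0,0,0,0,0,0,0,0,0,0,0,0,0,0,0,0,0,0,0,0,0,0,0,0,0,0,0,0,0,0,0,0,0,0], claw=0, force=30)

```text
clock: 4.0
eef_pos: [656.7, 226.4, 88.7]
eef_rot: [3.142, -0.0, 1.611]
wrist_force: [0.4, 0.1, -0.2]
finger_gap: 0.3
finger_force: 0.0
```

Emit:
jog_arm(plan=[-0.01,-0.0004,0,0,0,0,-0.02,-0.0008,0,0,0,0,-0.032,-0.0013,0,0,0,0,-0.044,-0.0018,0,0,0,0,-0.056,-0.0023,0,0,0,0,-0.068,-0.0028,0,0,0,0,-0.08,-0.0032,0,0,0,0,-0.092,-0.0037,0,0,0,0,-0.104,-0.0042,0,0,0,0,-0.116,-0.0047,0,0,0,0,-0.128,-0.0052,0,0,0,0,-0.14,-0.0057,0,0,0,0,-0.152,-0.0062,0,0,0,0,-0.164,-0.0066,0,0,0,0,-0.176,-0.0071,0,0,0,0,-0.188,-0.0076,0,0,0,0,-0.2,-0.0081,0,0,0,0,-0.2,-0.0081,0,0,0,0])

```text
clock: 5.8
eef_pos: [455.9, 218.4, 88.9]
eef_rot: [3.142, -0.0, 1.612]
wrist_force: [0.3, 0.0, 0.2]
finger_gap: 0.7
finger_force: 0.0
```

Run:
```python
from h import *
im,d=snap("side","side3");im2,d2=snap("top","top3")
a=cv2.resize(im[70:220,190:370,::-1],(400,333),interpolation=cv2.INTER_CUBIC);b=cv2.resize(im2[60:210,120:300,::-1],(400,333),interpolation=cv2.INTER_CUBIC)
cv2.imwrite("pics/s3.png",np.hstack([a,b]))
```

```text
(no output)
```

View pics/s3.png

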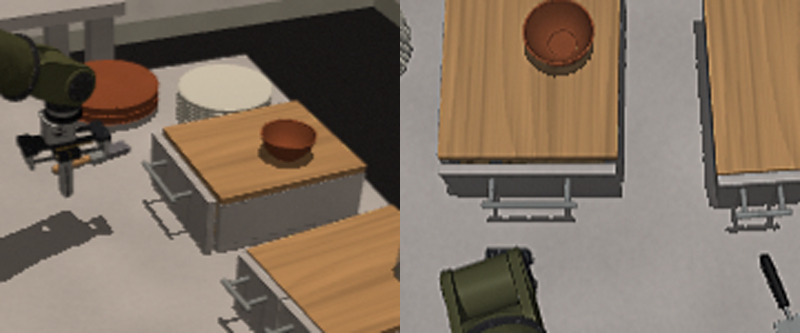

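The fingers closed on nothing and the drawer hasn't moved. I'll compare the fingertip's position in the cameras with the reported TCP.

Run:
```python
from h import *
v,u=np.mgrid[:384,:512]
s=manip.read_state();print(s["eef_pos"],s["eef_rot"],s["finger_gap"])
for t in ("side3","top3"):
    n=t[:-1];f=np.load(t+".npz");P=pts(n,f["d"])
    m=(f["d"]>0)&(abs(P[...,0]-456)<60)&(abs(P[...,1]-218)<60)&(P[...,2]>60)&(P[...,2]<150)
    q=P[m];print(t,len(q), q[:,2].min() if len(q) else '')
    for a in range(60,150,10):
        k=q[(q[:,2]>=a)&(q[:,2]<a+10)]
        if len(k): print(a,len(k),k.min(0).round(),k.max(0).round())
    m=(f["d"]>0)&(P[...,0]>630)&(P[...,0]<670)&(P[...,1]>130)&(P[...,1]<320)&(P[...,2]>80)&(P[...,2]<135)
    print("bar",m.sum(),P[m].min(0),P[m].max(0),np.median(P[m],0))
# bar edges in both pictures: rows/cols for triangulation
for t in ("side3","top3"):
    c=get_calibration(t[:-1])
    for p in ([657,306,108],[657,226,108],[660,148,108],s["eef_pos"]):
        x=R(c).T@(np.array(p)-np.array(c["origin"]));print(t,p,(x[0]/x[2]*c["fx"]+c["cx"]).round(1),(x[1]/x[2]*c["fy"]+c["cy"]).round(1))
im=np.load("side2.npz")["im"]
cv2.imwrite("pics/s2b.png",cv2.resize(im[110:170,240:310,::-1],None,fx=10,fy=10,interpolation=cv2.INTER_CUBIC))
```

```text
[457.0996312  218.4379797   88.96011673] [ 3.14090711e+00 -2.27146128e-04  1.61147115e+00] 0.538342859693129
side3 30 121.27351829784493
120 5 [451. 201. 121.] [462. 213. 130.]
130 12 [443. 203. 131.] [467. 231. 139.]
140 13 [444. 201. 140.] [468. 213. 150.]
bar 60 [649.19901507 139.77219133  98.55753535] [669.11145001 292.86975528 120.63182247] [658.28007538 213.01050459 111.22127931]
top3 0 
bar 137 [648.3142874  145.35832219  95.99287539] [669.29085805 305.25586129 122.32271448] [657.11568405 226.36186984 111.60314211]
side3 [657, 306, 108] 253.9 142.2
side3 [657, 226, 108] 259.8 150.9
side3 [660, 148, 108] 266.4 159.8
side3 [457.0996312  218.4379797   88.96011673] 219.5 163.1
top3 [657, 306, 108] 156.1 151.5
top3 [657, 226, 108] 177.5 152.3
top3 [660, 148, 108] 198.4 152.3
top3 [457.0996312  218.4379797   88.96011673] 176.4 205.9
```

View pics/s2b.png

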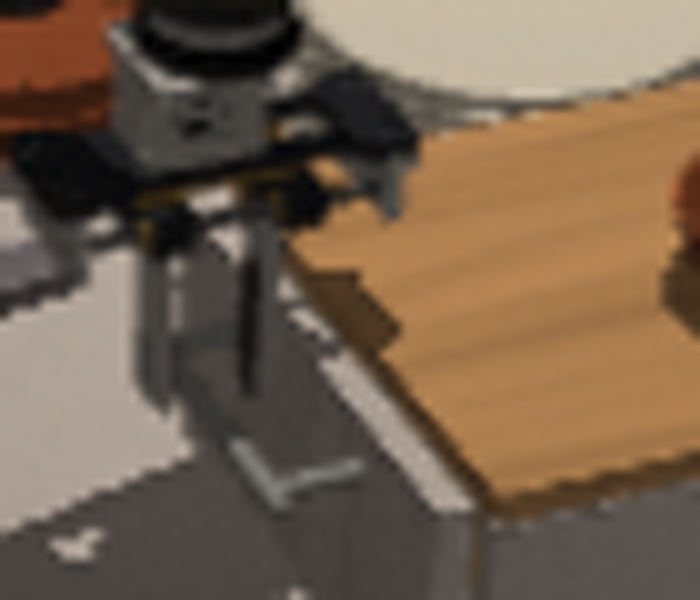

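The fingertips look about 30 mm higher than the reported TCP. I'll confirm by differencing against the first picture.

Run:
```python
from h import *
def proj(n,p):
    c=get_calibration(n);x=R(c).T@(np.array(p)-np.array(c["origin"]));return np.array([x[0]/x[2]*c["fx"]+c["cx"],x[1]/x[2]*c["fy"]+c["cy"]]).round(1)
b=np.load("side2.npz")["im"].astype(int)
for t,w in (("side3",(205,235)),):
    a=np.load(t+".npz")["im"].astype(int);D=abs(a-b).max(2)
    for r in range(140,172,2): print(r,[int(c) for c in np.where(D[r,w[0]:w[1]]>25)[0]+w[0]])
for z in (89,100,110,120,130): print(z,proj("side",[456.5,218.4,z]))
a=np.load("side0.npz");D=a["d"];P=pts("side",D);v,u=np.mgrid[:384,:512]
m=(u>190)&(u<245)&(v>230)&(v<300)&(P[...,2]>60)&(P[...,2]<260)&(D>0);q=P[m]
print("start lowest",np.sort(q[:,2])[:20].round(),proj("side",[225.6,-501.3,172]),proj("side",[225.6,-501.3,202]), v[m].max())
```

```text
140 [205, 206, 211, 212, 213, 214, 215, 216, 217, 218, 219, 220, 221, 222, 223, 224, 225, 226]
142 [205, 206, 207, 208, 209, 210, 211, 212, 213, 214, 215, 216, 217, 218, 219, 220, 221, 222, 223]
144 [205, 216, 217, 218, 219, 220, 221, 222]
146 [205, 216, 218, 220]
148 [217, 218, 219, 220, 221, 222]
150 [216, 217, 218, 219, 220, 221, 222]
152 [216, 217, 218, 219, 220, 221, 222]
154 [216, 217, 218, 219, 220, 221, 222]
156 [217, 218, 219, 220, 221, 222]
158 [218, 219, 220, 221]
160 []
162 []
164 []
166 [215, 216, 217, 218, 219, 220, 221, 222, 232, 233, 234]
168 [211, 212, 213, 214, 215, 216, 217, 218, 219, 220, 221, 222, 223, 224, 225, 226, 227, 228, 229, 230, 231]
170 [206, 207, 208, 209, 210, 211, 212, 213, 214, 215, 216]
89 [219.4 163.1]
100 [219.3 161.2]
110 [219.2 159.4]
120 [219.1 157.5]
130 [219.1 155.7]
start lowest [203. 204. 205. 209. 209. 209. 210. 210. 210. 211. 211. 213. 213. 213.
 214. 215. 215. 215. 215. 215.] [214.4 278.9] [214.  272.6] 282
```

The true tips sit about 28 mm above the reported TCP, both here and at the start pose. I'll redo the grasp about 28 mm lower.

Emit:
jog_arm(plan=[0,0,0.03,0,0,0,0,0,0.06,0,0,0,0.03,0.0012,0.07,0,0,0,0.07,0.003,0.07,0,0,0,0.11,0.0045,0.07,0,0,0,0.15,0.006,0.07,0,0,0,0.18,0.0072,0.07,0,0,0,0.2,0.0081,0.07,0,0,0,0.2,0.0081,0.07,0,0,0,0.2,0.0081,0.05,0,0,0,0.2,0.0081,0.035,0,0,0,0.2,0.0081,0.02,0,0,0,0.2,0.0081,0.005,0,0,0,0.2,0.0081,-0.01,0,0,0,0.2,0.0081,-0.02,0,0,0,0.2,0.0081,-0.03,0,0,0,0.2,0.0081,-0.03,0,0,0], claw=0.04)

```text
clock: 7.6
eef_pos: [656.1, 226.3, 57.0]
eef_rot: [-3.14, 0.0, 1.611]
wrist_force: [0.6, 0.7, -0.6]
finger_gap: 39.9
finger_force: 0.0
```

Emit:
jog_arm(plan=[0,0,0,0,0,0,0,0,0,0,0,0,0,0,0,0,0,0,0,0,0,0,0,0,0,0,0,0,0,0], claw=0, force=30)

```text
clock: 8.1
eef_pos: [657.1, 226.5, 59.2]
eef_rot: [3.14, -0.0, 1.611]
wrist_force: [1.4, -0.1, 3.4]
finger_gap: 11.0
finger_force: 30.0
```

The bar is gripped, so I'll pull.

Emit:
jog_arm(plan=[-0.01,-0.0004,0,0,0,0,-0.02,-0.0008,0,0,0,0,-0.032,-0.0013,0,0,0,0,-0.044,-0.0018,0,0,0,0,-0.056,-0.0023,0,0,0,0,-0.068,-0.0028,0,0,0,0,-0.08,-0.0032,0,0,0,0,-0.092,-0.0037,0,0,0,0,-0.104,-0.0042,0,0,0,0,-0.116,-0.0047,0,0,0,0,-0.128,-0.0052,0,0,0,0,-0.14,-0.0057,0,0,0,0,-0.152,-0.0062,0,0,0,0,-0.164,-0.0066,0,0,0,0,-0.176,-0.0071,0,0,0,0,-0.188,-0.0076,0,0,0,0,-0.2,-0.0081,0,0,0,0,-0.2,-0.0081,0,0,0,0])

```text
clock: 9.9
eef_pos: [455.8, 217.9, 59.2]
eef_rot: [-3.142, 0.001, 1.612]
wrist_force: [-1.7, -4.3, 3.9]
finger_gap: 11.0
finger_force: 30.0
```

Emit:
jog_arm(plan=[-0.005,-0.0002,0,0,0,0,-0.01,-0.0004,0,0,0,0,-0.015,-0.0006,0,0,0,0,-0.02,-0.0008,0,0,0,0])

```text
clock: 10.3
eef_pos: [437.1, 217.1, 59.2]
eef_rot: [3.14, 0.001, 1.611]
wrist_force: [2.8, -4.7, 4.8]
finger_gap: 11.2
finger_force: 30.0
```

Emit:
jog_arm(plan=[-0.003,-0.0001,0,0,0,0,-0.006,-0.0002,0,0,0,0,-0.009,-0.0004,0,0,0,0,-0.012,-0.0005,0,0,0,0,-0.012,-0.0005,0,0,0,0])

```text
clock: 10.8
eef_pos: [424.7, 216.6, 59.1]
eef_rot: [3.141, 0.001, 1.611]
wrist_force: [-0.7, -6.2, 6.2]
finger_gap: 10.9
finger_force: 30.0
```

Emit:
jog_arm(plan=[-0.002,-0.0001,0,0,0,0,-0.004,-0.0002,0,0,0,0,-0.006,-0.0003,0,0,0,0,-0.008,-0.0004,0,0,0,0,-0.008,-0.0004,0,0,0,0])

```text
clock: 11.3
eef_pos: [418.7, 216.4, 59.2]
eef_rot: [3.137, 0.0, 1.611]
wrist_force: [13.5, -5.2, -4.4]
finger_gap: 11.1
finger_force: 30.0
```

Emit:
jog_arm(plan=[-0.002,-0.0001,0,0,0,0,-0.003,-0.0001,0,0,0,0,-0.003,-0.0001,0,0,0,0])

```text
clock: 11.6
eef_pos: [418.8, 216.4, 59.4]
eef_rot: [3.13, -0.001, 1.611]
wrist_force: [39.0, -3.9, -22.4]
finger_gap: 10.9
finger_force: 30.0
```

The drawer is at its stop: 238 mm of travel, firm resistance, consistent with about 12 mm ajar at the start. I'll relax, release and rise.

Emit:
jog_arm(plan=[0.004,0.0002,0,0,0,0,0.004,0.0002,0,0,0,0])

```text
clock: 11.8
eef_pos: [418.7, 216.3, 59.2]
eef_rot: [3.14, 0.0, 1.611]
wrist_force: [1.6, -5.3, 5.8]
finger_gap: 11.0
finger_force: 30.0
```

Emit:
jog_arm(plan=[0,0,0,0,0,0,0,0,0,0,0,0,0,0,0,0,0,0,0,0,0,0,0,0,0,0,0.02,0,0,0,0,0,0.05,0,0,0,0,0,0.09,0,0,0,0,0,0.13,0,0,0,0,-0.04,0.16,0,0,-7,0.01,-0.08,0.16,0,0,-14,0.02,-0.12,0.16,0,0,-21,0.03,-0.16,0.16,0,0,-28,0.04,-0.2,0.16,0,0,-35,0.05,-0.24,0.16,0,0,-42,0.06,-0.28,0.16,0,0,-49,0.07,-0.32,0.16,0,0,-56,0.08,-0.36,0.16,0,0,-63,0.09,-0.4,0.16,0,0,-67.8,0.1,-0.43,0.16,0,0,-67.8], claw=0.04)

```text
clock: 13.7
eef_pos: [517.7, -215.4, 218.5]
eef_rot: [-3.141, 0.0, 0.424]
wrist_force: [0.4, 0.8, -0.1]
finger_gap: 39.9
finger_force: 0.0
```

Run:
```python
from h import *
s=manip.read_state();print(s["eef_pos"],s["eef_rot"],s["clock"])
im,d=snap("top","top4");snap("side","side4")
cv2.imwrite("pics/t4.png",cv2.resize(im[80:260,110:340,::-1],(766,600),interpolation=cv2.INTER_CUBIC))
P=pts("top",d);v,u=np.mgrid[:384,:512]
m=(P[...,2]>98)&(P[...,2]<122)&(P[...,1]>130)&(P[...,1]<310)&(P[...,0]>400)&(P[...,0]<432);q=P[m];print("bar",len(q),q.min(0),q.max(0),np.median(q,0))
```

```text
[ 517.67350554 -215.44886493  218.45435454] [-3.14145328e+00  1.40907384e-04  4.23932878e-01] 13.7
bar 164 [408.78414884 136.18390623 100.60145221] [431.80484056 294.08077924 120.6325302 ] [418.80380516 224.69318457 110.71725307]
```

View pics/t4.png

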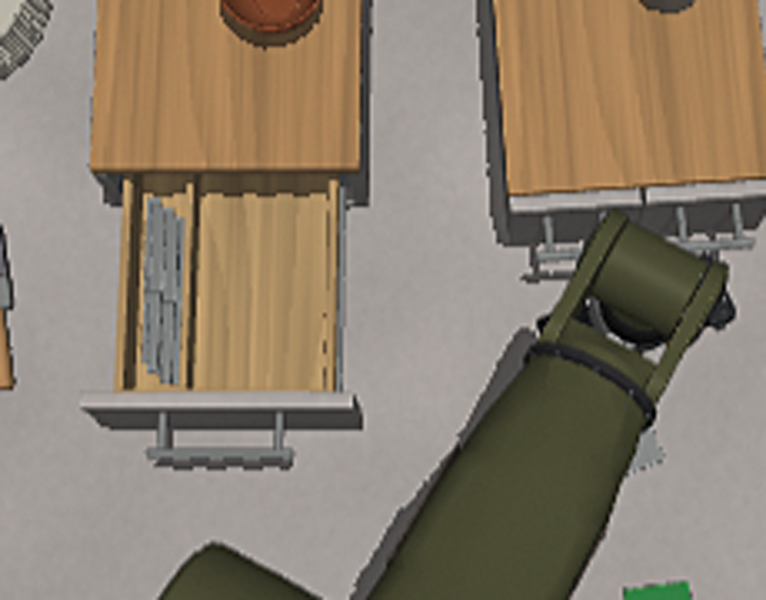

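The drawer is fully out. In the crop, the empty compartment spans columns 198-328 to the right of the knives, with its front wall at row 392. Next I'll line up over the turner and descend part way.

Emit:
jog_arm(plan=[0.0115,0.003,0,0,0,0,0.0115,0.003,-0.04,0,0,0,0.0115,0.003,-0.08,0,0,0,0.0115,0.003,-0.12,0,0,0,0.0115,0.003,-0.155,0,0,0,0.0115,0.003,-0.185,0,0,0,0.0115,0.003,-0.2,0,0,0,0.0115,0.003,-0.21,0,0,0,0.0115,0.003,-0.21,0,0,0])

```text
clock: 14.7
eef_pos: [529.3, -209.7, 8.4]
eef_rot: [-3.141, 0.0, 0.429]
wrist_force: [-0.4, 0.4, 0.6]
finger_gap: 40.2
finger_force: 0.0
```

Run:
```python
from h import *
im,d=snap("side","side5");s=manip.read_state();print(s["eef_pos"],s["eef_rot"],s["wrist_force"])
cv2.imwrite("pics/s5.png",cv2.resize(im[200:270,235:315,::-1],(685,600),interpolation=cv2.INTER_CUBIC))
k=766/230;ky=600/180
for n,(a,b),z in (("divider R front",(198,390),81),("divider R back",(198,192),81),("wallR in front",(328,390),96),("wallR in back",(328,195),96),("front top rear edge",(262,392),138)):
    print(n,ray("top",110+a/k,80+b/ky,z).round(1))
P=pts("top",np.load("top4.npz")["d"]);print("floor z",[P[80+int(300/ky),110+int(x/k)].round() for x in (190,195,205,260,315,322,330,338)])
```

```text
[ 529.74967882 -210.04869971    9.38529242] [ 3.14099464e+00 -5.41362911e-04  4.28573495e-01] [0.86387201 0.13510063 0.75902471]
divider R front [491.  248.2  81. ]
divider R back [721.9 266.   81. ]
wallR in front [493.9 101.3  96. ]
wallR in back [719.4 115.1  96. ]
front top rear edge [480.4 167.7 138. ]
floor z [array([599., 269.,  63.]), array([605., 270.,  39.]), array([606., 259.,  39.]), array([610., 194.,  34.]), array([612., 132.,  33.]), array([611., 124.,  38.]), array([596., 106.,  97.]), array([604., 101.,  70.])]
```

View pics/s5.png

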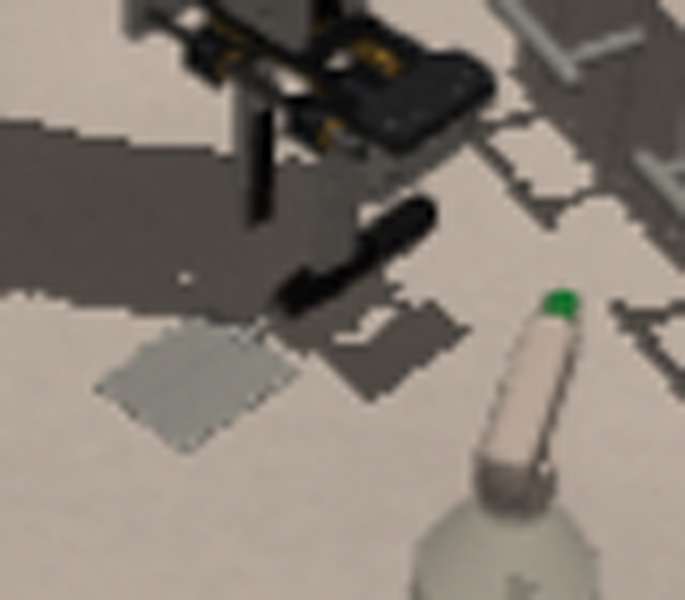

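The side crop shows the two fingers straddling the handle at about (260,220) and (330,255), with the handle running from (425,215) to (290,295). I'll go down in steps, watching the force.

Emit:
jog_arm(plan=[0,0,-0.008,0,0,0,0,0,-0.016,0,0,0,0,0,-0.022,0,0,0,0,0,-0.026,0,0,0,0,0,-0.03,0,0,0,0,0,-0.03,0,0,0])

```text
clock: 15.35
eef_pos: [528.9, -210.2, -21.9]
eef_rot: [-3.141, 0.001, 0.428]
wrist_force: [0.5, 0.4, -0.3]
finger_gap: 40.1
finger_force: 0.0
```

Run:
```python
from h import *
for a,b in((425,215),(290,295)): print(ray("side",235+a/8.56,200+b/8.57,10).round(1))
print(ray("side",235+195/8.56,200+387/8.57,2).round(1))
s=manip.read_state();print(s["eef_pos"],s["wrist_force"])
```

```text
[ 612.8 -187.3   10. ]
[ 530.6 -217.1   10. ]
[ 469.9 -251.5    2. ]
[ 528.91778011 -210.17718835  -21.87589586] [ 0.46283438  0.4188214  -0.28188142]
```

Emit:
jog_arm(plan=[0,0,-0.002,0,0,0,0,0,-0.003,0,0,0,0,0,-0.003,0,0,0])

```text
clock: 15.65
eef_pos: [529.2, -210.3, -24.4]
eef_rot: [-3.142, -0.0, 0.428]
wrist_force: [0.0, 0.2, -0.5]
finger_gap: 40.1
finger_force: 0.0
```

Emit:
jog_arm(plan=[0,0,-0.001,0,0,0,0,0,-0.002,0,0,0,0,0,-0.002,0,0,0])

```text
clock: 15.95
eef_pos: [529.1, -210.2, -26.5]
eef_rot: [-3.141, 0.0, 0.428]
wrist_force: [-1.1, -0.3, 0.6]
finger_gap: 40.4
finger_force: 0.0
```

Emit:
jog_arm(plan=[0,0,0,0,0,0,0,0,0,0,0,0,0,0,0,0,0,0,0,0,0,0,0,0,0,0,0,0,0,0], claw=0, force=25)

```text
clock: 16.45
eef_pos: [529.2, -210.3, -26.3]
eef_rot: [3.141, -0.0, 0.428]
wrist_force: [1.1, -0.1, -0.4]
finger_gap: 18.6
finger_force: 24.9
```

The handle is held with an 18.6 mm gap. I'll lift and check.

Emit:
jog_arm(plan=[0,0,0.01,0,0,0,0,0,0.03,0,0,0,0,0,0.06,0,0,0,0,0,0.09,0,0,0,0,0,0.12,0,0,0,0,0,0.15,0,0,0,0,0,0.18,0,0,0,0,0,0.21,0,0,0,0,0,0.24,0,0,0,0,0,0.24,0,0,0])

```text
clock: 17.45
eef_pos: [530.3, -210.7, 218.5]
eef_rot: [3.136, -0.004, 0.428]
wrist_force: [0.0, 0.3, -0.9]
finger_gap: 19.2
finger_force: 24.9
```

Run:
```python
from h import *
im,d=snap("side","side6");it,dt=snap("top","top6");s=manip.read_state();print(s["eef_pos"],s["finger_gap"],s["moment"])
a=cv2.resize(im[130:250,210:330,::-1],(400,400),interpolation=cv2.INTER_CUBIC);b=cv2.resize(it[140:260,240:360,::-1],(400,400),interpolation=cv2.INTER_CUBIC)
cv2.imwrite("pics/s6.png",np.hstack([a,b]))
P=pts("side",d);v,u=np.mgrid[:384,:512]
m=(P[...,2]>120)&(P[...,2]<300)&(P[...,0]>400)&(P[...,0]<640)&(P[...,1]<-150)&(P[...,1]>-290)&(d>0)&(im.max(2)<75)
q=P[m];o=np.array([529,-210]);s=(q[:,:2]-o)@-np.array([np.cos(.4276),np.sin(.4276)])
for a in range(-120,120,20):
    k=q[(s>=a)&(s<a+20)]
    if len(k): print(a,len(k),np.percentile(k[:,2],[5,50]).round())
```

```text
[ 529.01395035 -210.15730248  213.90048617] 19.107679651638442 [-0.04121014 -0.01746253  0.06858887]
-100 5 [252. 257.]
-80 12 [251. 258.]
-60 17 [253. 261.]
-40 13 [253. 260.]
-20 34 [259. 278.]
0 69 [255. 273.]
20 9 [244. 248.]
40 1 [248. 248.]
```

View pics/s6.png

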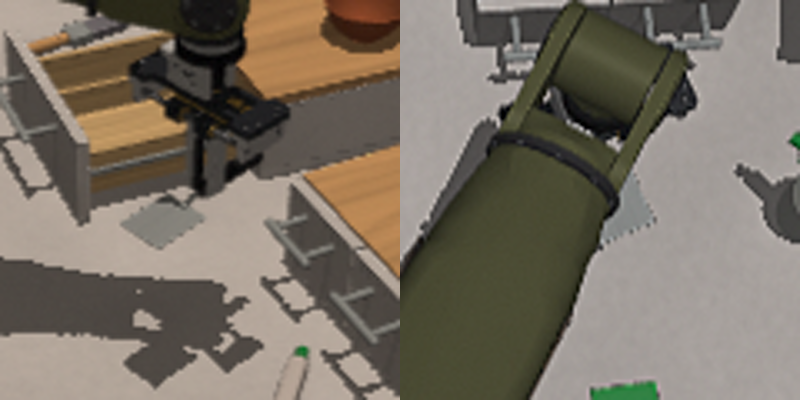

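The turner is held nearly level and everything else is in place. I'll carry it over the drawer bay.

Emit:
jog_arm(plan=[0.003,0.015,0,0,0,-1,0.008,0.045,0,0,0,-3,0.014,0.075,0,0,0,-5,0.02,0.105,0,0,0,-7,0.025,0.135,0,0,0,-9,0.031,0.165,0,0,0,-11,0.037,0.195,0,0,0,-13,0.042,0.225,0,0,0,-15,0.048,0.255,0,0,0,-17,0.053,0.285,0,0,0,-18.5,0.059,0.315,0,0,0,-20,0.065,0.345,0,0,0,-21,0.07,0.375,0,0,0,-21.9,0.073,0.39,0,0,0,-21.9,0.073,0.39,0,0,0,-21.9,0.073,0.39,0,0,0,-21.9])

```text
clock: 19.15
eef_pos: [601.9, 178.9, 212.9]
eef_rot: [3.141, 0.001, 0.046]
wrist_force: [0.2, 0.1, -1.6]
finger_gap: 19.2
finger_force: 24.9
```

Emit:
jog_arm(plan=[0,0,-0.02,0,0,0,0,0,-0.04,0,0,0,0,0,-0.06,0,0,0,0,0,-0.08,0,0,0,0,0,-0.08,0,0,0,0,0,-0.08,0,0,0])

```text
clock: 19.75
eef_pos: [602.4, 178.8, 134.3]
eef_rot: [3.142, -0.0, 0.045]
wrist_force: [0.2, 0.4, 0.6]
finger_gap: 19.0
finger_force: 24.9
```

Run:
```python
from h import *
im,d=snap("side","side7");it,dt=snap("top","top7");s=manip.read_state();print(s["eef_pos"],s["eef_rot"],s["finger_gap"],s["wrist_force"])
a=cv2.resize(im[100:220,210:330,::-1],(400,400),interpolation=cv2.INTER_CUBIC);b=cv2.resize(it[110:230,130:250,::-1],(400,400),interpolation=cv2.INTER_CUBIC)
cv2.imwrite("pics/s7.png",np.hstack([a,b]))
```

```text
[602.74225943 179.30091142 135.11956326] [-3.14126790e+00 -1.88890937e-03  4.52857251e-02] 18.963762496678033 [-0.20953129 -0.65514072 -0.3584886 ]
```

View pics/s7.png

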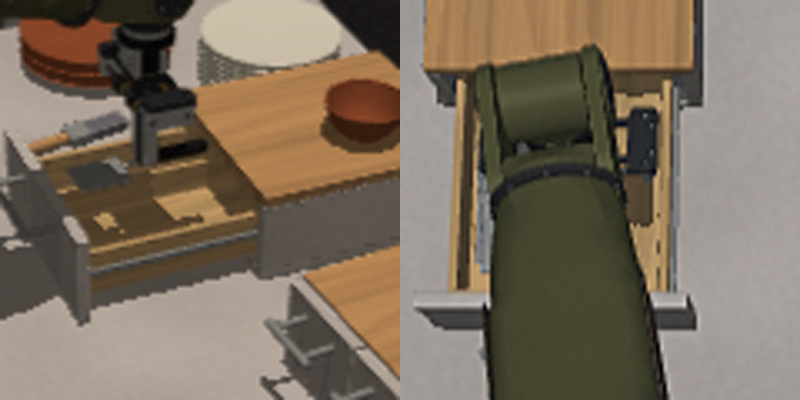

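The turner is over the bay, with its blade at about (98,175) and its handle end at (205,147) in the left half. I'll check the numbers before lowering.

Run:
```python
from h import *
f=np.load("side7.npz");P=pts("side",f["d"])
for n,a,b in(("blade",98,175),("tail",205,147),("wall-R top",200,246),("unit corner",195,112)):
    u,v=210+a*.3,100+b*.3;print(n,np.nanmedian(P[int(v)-1:int(v)+2,int(u)-1:int(u)+2].reshape(-1,3),0).round(),ray("side",u,v,163).round())
g=np.load("top4.npz");Q=pts("top",g["d"])
m=(abs(Q[...,2]-142)<6)&(Q[...,1]>90)&(Q[...,1]<370)&(Q[...,0]>650)&(Q[...,0]<760)
for y in (120,180,240): print("unit edge x",y,Q[m&(abs(Q[...,1]-y)<6)][:,0].min().round())
m=(abs(Q[...,2]-138)<8)&(abs(Q[...,1]-180)<30)&(Q[...,0]<520);print("front",Q[m].min(0),Q[m].max(0))
```

```text
blade [538. 176. 162.] [536. 166. 163.]
tail [689. 178. 168.] [697. 184. 163.]
wall-R top [659.  96.  72.] [606. -26. 163.]
unit corner [729. 299. 144.] [718. 273. 163.]
unit edge x 120 736.0
unit edge x 180 736.0
unit edge x 240 730.0
front [462.99935254 150.75852761 130.18450665] [484.0183388  209.4079635  144.38024589]
```

Emit:
jog_arm(plan=[0,0,-0.015,0,0,0,0,0,-0.03,0,0,0,0,0,-0.045,0,0,0,0,0,-0.06,0,0,0,0,0,-0.07,0,0,0,0,0,-0.08,0,0,0,0,0,-0.09,0,0,0,0,0,-0.1,0,0,0,0,0,-0.108,0,0,0,0,0,-0.114,0,0,0,0,0,-0.114,0,0,0])

```text
clock: 20.95
eef_pos: [601.8, 179.7, 18.8]
eef_rot: [3.141, 0.001, 0.046]
wrist_force: [0.5, 0.5, -1.1]
finger_gap: 19.0
finger_force: 24.9
```

Emit:
jog_arm(plan=[0,0,-0.002,0,0,0,0,0,-0.004,0,0,0,0,0,-0.006,0,0,0,0,0,-0.006,0,0,0])

```text
clock: 21.35
eef_pos: [602.1, 179.7, 13.5]
eef_rot: [-3.142, 0.0, 0.046]
wrist_force: [-0.2, 0.6, -1.3]
finger_gap: 19.2
finger_force: 24.9
```

Emit:
jog_arm(plan=[0,0,-0.001,0,0,0,0,0,-0.002,0,0,0,0,0,-0.003,0,0,0,0,0,-0.003,0,0,0])

```text
clock: 21.75
eef_pos: [602.1, 179.7, 10.5]
eef_rot: [3.142, 0.0, 0.046]
wrist_force: [0.4, -0.5, -1.2]
finger_gap: 19.1
finger_force: 24.9
```

Emit:
jog_arm(plan=[0,0,-0.001,0,0,0,0,0,-0.002,0,0,0,0,0,-0.002,0,0,0])

```text
clock: 22.05
eef_pos: [602.8, 179.8, 9.6]
eef_rot: [-3.141, -0.002, 0.046]
wrist_force: [-0.6, -0.4, 5.8]
finger_gap: 18.9
finger_force: 24.9
```

It has touched down at 5.8 N. I'll release gently and rise.

Emit:
jog_arm(plan=[0,0,0,0,0,0,0,0,0,0,0,0,0,0,0,0,0,0,0,0,0,0,0,0,0,0,0.01,0,0,0,0,0,0.03,0,0,0,0,0,0.06,0,0,0,0,0,0.1,0,0,0,0,0,0.14,0,0,0,0,0,0.18,0,0,0,0,0,0.2,0,0,0,-0.02,-0.04,0.22,0,0,0,-0.04,-0.08,0.22,0,0,0,-0.06,-0.12,0.22,0,0,0,-0.08,-0.16,0.22,0,0,0,-0.1,-0.2,0.22,0,0,0,-0.12,-0.24,0.22,0,0,0,-0.14,-0.28,0.22,0,0,0,-0.16,-0.32,0.22,0,0,0,-0.16,-0.32,0.22,0,0,0], claw=0.04)

```text
clock: 24.05
eef_pos: [440.4, -143.6, 229.6]
eef_rot: [3.141, -0.001, 0.041]
wrist_force: [0.6, 1.0, -0.1]
finger_gap: 40.2
finger_force: 0.0
```

Run:
```python
from h import *
im,d=snap("side","side8");it,dt=snap("top","top8")
a=cv2.resize(im[100:220,210:330,::-1],(400,400),interpolation=cv2.INTER_CUBIC);b=cv2.resize(it[110:230,130:250,::-1],(400,400),interpolation=cv2.INTER_CUBIC)
cv2.imwrite("pics/s8.png",np.hstack([a,b]))
P=pts("top",dt);m=(P[...,2]>98)&(P[...,2]<122)&(P[...,1]>130)&(P[...,1]<310)&(P[...,0]>390)&(P[...,0]<445);print("bar",np.median(P[m],0))
m=(it.max(2)<70)&(P[...,0]>560)&(P[...,0]<715)&(P[...,1]>130)&(P[...,1]<230)&(P[...,2]<80);q=P[m];print("handle",q.min(0),q.max(0),np.median(q,0))
```

```text
bar [420.43944079 216.90008079 112.76505381]
handle [592.38308554 173.07607567  30.89124422] [691.14801473 196.99231531  66.50502312] [640.25535945 182.50413954  53.43760804]
```

View pics/s8.png

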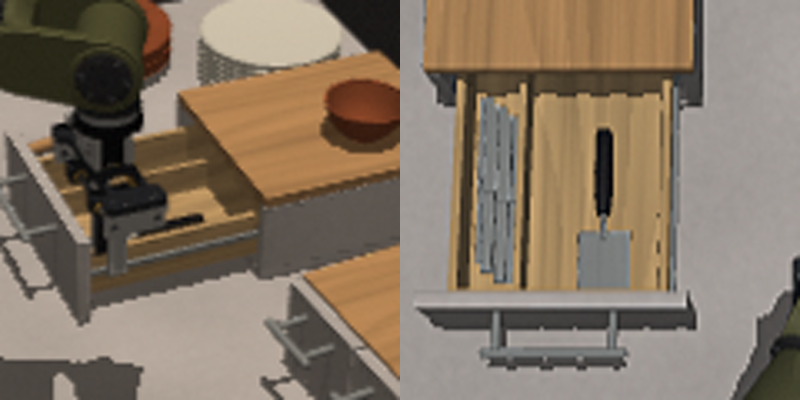

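The turner lies flat in the empty compartment, with its handle at (604,130-215) and its blade at (604,232-288) in the right half. One last check that the drawer didn't creep.

Run:
```python
from h import *
for t in("top4","top8"):
    f=np.load(t+".npz");P=pts("top",f["d"]);Z=P[...,2]
    for lo,hi in((400,432),(390,445)):
        m=(Z>98)&(Z<122)&(P[...,1]>170)&(P[...,1]<270)&(P[...,0]>lo)&(P[...,0]<hi);print(t,np.median(P[m],0).round(1))
    m=(abs(Z-138)<8)&(abs(P[...,1]-280)<25)&(P[...,0]<520);print(" front",P[m].mean(0).round(1))
m=(abs(P[...,1]-177)<20)&(P[...,0]>500)&(P[...,0]<565)&(Z<90)
for a in range(500,565,13):print(a,np.median(Z[m&(P[...,0]>=a)&(P[...,0]<a+13)]).round(1))
a=np.load("top4.npz")["im"].astype(int);b=f["im"].astype(int);D=abs(a-b)[120:180,140:225].max(2);D[:, :]=D;print("changed rows below front", (D[75-60:,:]>40).sum(), (abs(a-b)[196-0:218,140:200].max(2)>40).sum())
```

```text
top4 [418.2 224.5 110.5]
top4 [418.2 224.5 110.5]
 front [470.1 279.3 138. ]
top8 [418.7 220.  112.4]
top8 [418.7 220.  112.4]
 front [469.6 278.9 137.1]
500 39.7
513 37.7
526 38.9
539 38.4
552 39.1
changed rows below front 164 15
```

The drawer hasn't moved, and the blade lies flat at 38-39 mm on the 36 mm floor. I'll hand it in.

```bash
python3 -c "
from cell import manip
print(manip.sign_off())"
```

```text
the job is handed in; nothing more can be done
None
```

The single drawer is fully out at its stop and the turner lies flat in its empty compartment; I handed the job in with nothing else touched, at about 24 s of the 67 s allowed.

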